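Check a contact gap with a plate gauge in the gauge drawer

ROBOT

A 6-joint arm with a two-finger parallel gripper is mounted at the origin on the work surface. World frame = base frame: x ahead of the robot, y to its left, z up, the work surface at z = 0. Lengths are in m, angles in rad, forces in N, time in s.
With the tool pointing down it reaches from about 0.3 to 0.75 m from the base axis. Payload 8.5 kg.
Tool frame: the origin (TCP) lies at the very end of the fingers, on their centre line; the grasp point (between the pads) lies 19 mm behind it; y points along the fingers, x is the direction in which the jaws open and shut, and the axes are right-handed (so a half turn about y gives the same grasp; the last joint's range is limited). The gripper opens to 85 mm and grips with 20 to 120 N. Pads are 22 mm wide; open, the fingers measure 114 mm over their backs; the gripper's body (76 mm by 85 mm) begins 54 mm behind the grasp point. The pads swing forward as they close: fully open they stand 13 mm farther back than shut.
Start: joints at [1.079, 0.381, 1.297, -0, 1.464, -0.215], TCP at [0.15, 0.529, 0.231] pointing down, gripper open.
Joint ranges: [-3.11, 3.11], [-0.89, 2.33], [0.22, 2.48], [-1.42, 4.56], [0.17, 2.85], [-2.88, 2.88]. Speed limits (rad/s): [2.39, 2.39, 3.14, 3.14, 3.14, 3.14].

INTERFACE

Orientations are given as a unit quaternion [w, x, y, z].
In Python, from workcell import manip, camera, camera_info gives the robot as it stands.
- The arm moves only by the tool arm_command, never from a script. Its argument "steps" is text: rows parted by semicolons, each of 7 numbers parted by spaces: the shift along the tool's x, y, z in units of 40 mm (1.0 is 40 mm), then the turn, a rotation vector about the tool's x, y, z in units of 8 degrees (1.0 is 8 degrees), then the closure, from -1 (fully open) to 1 (shut), so that 0 is half open. A call has 1 to 20 rows; each row shifts and turns the pose as measured when the row begins, along the tool's axes as they then stand; what a row does not reach is not made up. A row lasts 1/10 s, in which the tool goes at most 50 mm and 8.59 degrees, less where a joint would pass 70% of its speed; a pose out of reach is approached as far as the arm can. A call is refused whole if a number of a shift passes 1 or a number of a turn 1, either way. A call with a gripper value outside its range is refused whole. The fingers move at their own pace and stop on an object; "force" is the grip in N (left out, the last holds). Time passes only in rows, so rows that do not move let the fingers close. It gives the time, the measured TCP pose, the force and the opening at its end, in the units of the state.
- manip.observe(): the state, without advancing time (a new reading comes with each control period).
- camera(name): name is "scene" or "top" or "wrist"; returns the picture (400x640x3 uint8, blue, green, red); there is no depth.
- camera_info(name): a dict with "fovy" (degrees; the focal length in pixels is half the picture's height over the tangent of half this angle, whatever the lens; pixels are square), "cx", "cy" (the principal point, pixels), "k1" (the pictures are not rectified: a ray, as slopes to the right and down, at radius r is drawn at 1 + k1 r^2 times it, then the intrinsics apply), "xyz" and "rotation" of the camera in the world. Camera axes: x right, y up, looking along -z (the intrinsics and any distortion apply to the point x, -y, -z); pixel columns grow to the right and rows downward; lengths in m; the calibration is good to about 2 mm. A picture is of the moment at which its call begins: read the wrist's pose just before it. camera_info takes no time and is no camera call; for the wrist camera it gives the pose at the moment of the call.
- manip.close_job(): hands the job in, once; it reports no verdict.
The state is a dict: "t": time; "joint_positions": joint angles; "dq": joint speeds; "effort": joint torques, N m; "eef_pos": TCP position; "tool_rot": TCP orientation; "wrist_force": force on the tool from outside, world axes, zero at the start; "moment": the same for the moment, N m; "grip_width": finger opening in m.
Only numpy, scipy, OpenCV 4.12 (cv2) and the standard library are available. Lean on these libraries where they do the work, as an engineer would, in place of code of your own. Each camera call takes 0.05 s, during which the arm holds its last target. There are 200 camera calls.

TASK

Pull the gauge drawer of the low grey cabinet fully open. Then slide the plate gauge lying in its slideway along into the gap under the aluminium bridge, until the bridge's near edge stands over the middle of the red band on the blade. Leave the gauge there and the drawer open, and do not disturb the steel test block or the mouse beside the cabinet.

Things in the scene. Friction and masses are not known exactly. Their poses are not given: they have to be found in the camera images.
- cabinet: Low grey steel cabinet, fixed, 200 mm deep (its x), 316 mm wide (its y), 90 mm high, one drawer. Origin: centre of its underside on the bench. Its -x side is the front, towards the robot: the drawer slides out along the cabinet's -x. Its yaw is that of the drawer and everything in it.
- drawer (a joint): Drawer slide: 0 m shut, 0.14 m fully open at its stop; stays where left (2 N friction). White front panel 15 mm thick, top 84 mm over the bench. Grey side and rear walls reach 50 mm over the bench, inner width 288 mm. Inside, a dark steel deck (top 24 mm over the bench, running the drawer's width) carries the slideway and the bridge.
- drawer_handle (a point): Middle of the drawer's steel bar handle, on the bar's axis: round bar 10 mm thick, 124 mm long, along the cabinet's y, 52 mm over the bench, its axis 42 mm in front of the drawer panel. Can be pinched or hooked from above. Moves with the drawer.
- gap_mouth (a point): Centre of the gap's mouth at deck level (24 mm over the bench), under the bridge's near edge; moves with the drawer, axes as the cabinet's. The gap runs from here along +y: 21 mm wide, 7 mm high, 60 mm long, far end open. The aluminium bridge over it is 45 mm wide (x), its top 45 mm over the bench.
- gauge: Loose plate gauge, about 0.09 kg, lying on the deck in the slideway: steel blade 18 mm wide, 5 mm thick, along its own +y, with an orange upright thumb block at its root, 18 mm (x) by 16 mm (y), top 34 mm above the underside. Origin: underside, below the thumb block's centre. Out of sight while the drawer is shut.
- gauge_tip (a point): Underside of the very tip of the blade (round end), 88 mm from the gauge's origin along its +y. A red band 10 mm long crosses the blade's top 40 to 50 mm back from the tip. At the start the tip points at the gap, 10 to 45 mm short of its mouth.
- test_block: Bystander: loose steel disc 64 mm across, 14 mm high, on the bench. Origin: centre of its underside.
- mouse: Bystander: loose black computer mouse, 105 x 60 x 26 mm, on the bench. Origin: centre of its underside.
- slideway (a point): Middle of the slideway at deck level, 110 mm before the gap's mouth (its -y side); moves with the drawer, axes as the cabinet's. A lane along y between two brass rails 5 mm high, 26 mm apart, narrowing to 21 mm over the last 30 mm before the bridge. Its centre line is 75 mm behind the front panel's inner face. Open at its -y end, 14 mm short of the drawer's wall.

How it is judged:
On the way, in this order (a step that is already met when the one before it is completed fails the run):
1. the drawer is pulled open (0.125 m or more) (value of joint drawer above 0.125 m), for 0.2 s.
2. with the drawer open, the blade's tip is at least 15 mm inside the gap (value of joint drawer above 0.12 m and y of gauge_tip in the frame of gap_mouth above 0.015 m and z of gauge_tip in the frame of gap_mouth below 0.005 m), for 0.1 s.
At the end, for the whole second after the job is handed in: The drawer is open (0.12 m or more); the gauge lies at rest with its blade in the gap, tip 40 to 50 mm past the mouth (the bridge's near edge is over the red band), in line with the gap within 0.12 rad (value of joint drawer above 0.12 m and y of gauge_tip in the frame of gap_mouth between 0.04 and 0.05 m and x of gauge_tip in the frame of gap_mouth between -0.006 and 0.006 m and z of gauge_tip in the frame of gap_mouth between -0.004 and 0.005 m and angle between the y axis of gauge and the y axis of gap_mouth, either way round below 0.12 rad and linear speed of gauge below 0.01 m/s); the robot touches nothing.
It fails at once if the test block is shifted more than 20 mm (distance of test_block from where it was at the start of the episode above 0.02 m).
It fails at once if the mouse is shifted more than 20 mm (distance of mouse from where it was at the start of the episode above 0.02 m).
It also fails if it takes over 51 s, if anything falls off the work surface, if the arm or the gripper's body presses on something with over 40 N, if the wrist force passes 120 N, or if a joint passes its speed limit or range.

## Working session

There is one attempt and no reset: what is moved stays moved. The work goes in short steps, Python scripts to look and compute and a tool call to move; the robot and the scene stay as the last step left them, time stands still between calls to the robot, and variables do not carry over. Pictures are saved under pics/ and viewed, about 8 in all and at most 12, crops included, and the job is handed in when it is done.

Besides the shell and the picture viewer there is one more tool, called after ">>>" as name(argument=value, ...) on one line, values as JSON. arm_command: Moves the arm, as the interface text tells. Its arguments: {"type":"object","properties":{"steps":{"type":"string"},"force":{"type":"number"}},"required":["steps"]}

```bash
ls; mkdir -p pics
cat > h.py <<'E'
import numpy as np, cv2
from workcell import manip, camera, camera_info
def ray(info,u,v):
    f=200/np.tan(np.radians(info["fovy"])/2)
    d=np.array([(u-info["cx"])/f,(v-info["cy"])/f]); s=d.copy()
    for _ in range(20): s=d/(1+info["k1"]*(s@s))
    R=np.array(info["rotation"]); 
    if R.size==4:
        from scipy.spatial.transform import Rotation as Ro
        R=Ro.from_quat(R.ravel(),scalar_first=True).as_matrix()
    return np.array(info["xyz"]),R.reshape(3,3)@np.array([s[0],-s[1],-1])
def onz(info,u,v,z):
    o,d=ray(info,u,v); return o+d*(z-o[2])/d[2]
def proj(info,p):
    f=200/np.tan(np.radians(info["fovy"])/2)
    R=np.array(info["rotation"])
    if R.size==4:
        from scipy.spatial.transform import Rotation as Ro
        R=Ro.from_quat(R.ravel(),scalar_first=True).as_matrix()
    c=R.reshape(3,3).T@(np.array(p)-np.array(info["xyz"]))
    s=np.array([c[0],-c[1]])/-c[2]; s=s*(1+info["k1"]*(s@s))
    return s*f+[info["cx"],info["cy"]]
E
python3 - <<'E'
from h import *
for n in("top","scene","wrist"):
    i=camera_info(n);print(n,i)
    im=camera(n);cv2.imwrite(f"pics/{n}0.png",im)
print(manip.observe())
a=cv2.imread("pics/top0.png");b=cv2.imread("pics/scene0.png")
cv2.imwrite("pics/ts0.png",cv2.resize(np.vstack([a,b]),None,fx=.75,fy=.75))
E
```

```text
pics
top {'fovy': 54.117384457017096, 'cx': 321.80103212301935, 'cy': 205.01203332695047, 'k1': -0.05983256883012517, 'xyz': array([0.53114377, 0.00829901, 1.09407289]), 'rotation': array([-0.700276  , -0.03787276,  0.03234631,  0.71213263])}
scene {'fovy': 56.01469738511724, 'cx': 318.9132406609656, 'cy': 199.20562418665972, 'k1': 0.0018403616108988176, 'xyz': array([ 0.91294138, -0.53030114,  0.57533128]), 'rotation': array([0.88274618, 0.41308809, 0.08798876, 0.2058528 ])}
wrist {'fovy': 68.5196871007864, 'cx': 317.2078829575752, 'cy': 199.76274430563788, 'k1': -0.05193454489982976, 'xyz': array([0.06914751, 0.55199411, 0.3742587 ]), 'rotation': array([ 0.78678851, -0.13129815, -0.09791422,  0.59509448])}
{'t': 0.15, 'joint_positions': array([ 1.07873566e+00,  3.81073051e-01,  1.29805981e+00,  2.48474649e-05,
        1.46356142e+00, -2.15287589e-01]), 'dq': array([ 0.00018964, -0.00106687, -0.0012312 , -0.00035634, -0.00104877,
       -0.00042169]), 'effort': array([ 2.27654957e-03, -4.48631144e+01, -2.31347787e+01, -1.82047720e-04,
        3.76953263e-03,  1.43733490e-05]), 'eef_pos': array([0.15017388, 0.52887596, 0.23084557]), 'tool_rot': array([-0.564038  ,  0.56434808,  0.42588908, -0.42660388]), 'wrist_force': array([ 0.56883557, -1.49922697, -0.36797794]), 'moment': array([ 0.07616785,  0.02894721, -0.00918154]), 'grip_width': 0.08513340823848625}
```

View pics/top0.png

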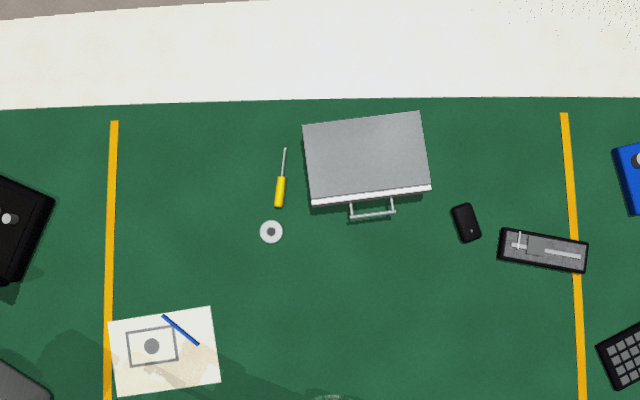

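The top view shows the cabinet roof with corners at about (303,126), (419,111), (431,187) and (312,200). The handle bar runs from (351,217) to (394,211), the test block is at (271,232) and the mouse at (466,223).

Run:
```python
from h import *
i=camera_info("top");a=cv2.imread("pics/top0.png")
hsv=cv2.cvtColor(a,cv2.COLOR_BGR2HSV)
m=((hsv[...,1]<60)&(hsv[...,2]>90)&(hsv[...,2]<225)).astype(np.uint8)*255
m[:, :290]=0;m[:,445:]=0;m[:100]=0;m[240:]=0
m2=cv2.morphologyEx(m,cv2.MORPH_OPEN,np.ones((7,7)))
c=max(cv2.findContours(m2,0,2)[0],key=cv2.contourArea)
b=cv2.boxPoints(cv2.minAreaRect(c));print(b)
P=np.array([onz(i,*p,.09) for p in b]);print(P.round(4))
for k in range(4):
    d=P[(k+1)%4]-P[k];print(np.linalg.norm(d).round(4),np.degrees(np.arctan2(d[1],d[0])).round(2))
h=[onz(i,u,v,.052) for u,v in((351,217),(394,211.5))];print(h,np.linalg.norm(h[0]-h[1]))
print(onz(i,271,232,.014),onz(i,466,223,.02))
cv2.imwrite("pics/crop0.png",cv2.resize(a[100:240,290:445],None,fx=5,fy=4,interpolation=2) if 0 else cv2.resize(a[100:240,240:490],None,fx=3.2,fy=3.2,interpolation=cv2.INTER_CUBIC))
```

```text
[[300.8812  124.18968]
 [421.22635 108.90776]
 [430.8787  184.92015]
 [310.53354 200.20207]]
[[ 0.8466  0.067   0.09  ]
 [ 0.8833 -0.253   0.09  ]
 [ 0.6788 -0.2687  0.09  ]
 [ 0.6443  0.0442  0.09  ]]
0.3221 -83.47
0.205 -175.58
0.3149 96.3
0.2037 6.44
[array([ 0.60162429, -0.06170849,  0.052     ]), array([ 0.61434004, -0.17698067,  0.052     ])] 0.1159713946647703
[0.56643538 0.15729207 0.014     ] [ 0.58155915 -0.3811055   0.02      ]
```

View pics/crop0.png

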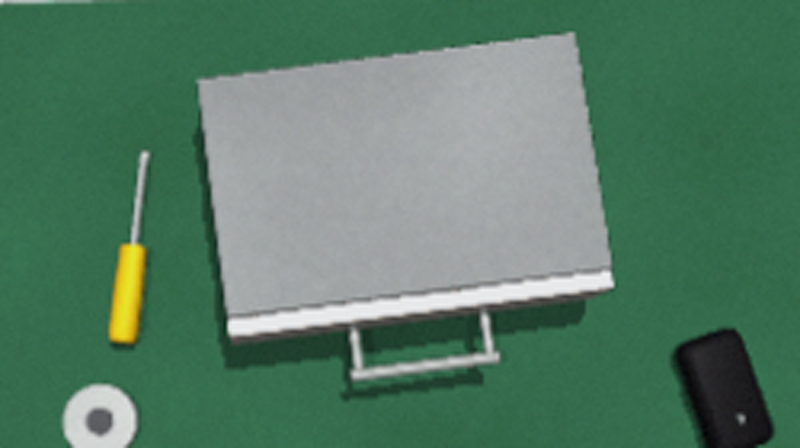

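```bash
cat > plan.py <<'E'
import sys
from h import *
from scipy.spatial.transform import Rotation as Ro
def plan(target,yawdeg):
    """tool x to lie along yawdeg (mod 180), tool y straight down; prints turn and shift in tool units (turn first, then shift)"""
    s=manip.observe(); R=Ro.from_quat(s["tool_rot"],scalar_first=True)
    best=None
    for k in(0,180):
        y=np.radians(yawdeg+k); X=np.array([np.cos(y),np.sin(y),0]); Y=np.array([0,0,-1.]); 
        T=Ro.from_matrix(np.c_[X,Y,np.cross(X,Y)])
        rv=(R.inv()*T).as_rotvec(degrees=True)
        q6=s["joint_positions"][5]
        d=T.inv().apply(np.array(target)-s["eef_pos"])
        print("k",k,"turn units",(rv/8).round(2),"shift units after turn",(d/.04).round(3))
    print("eef",s["eef_pos"].round(4),"toolx",R.as_matrix()[:,0].round(3),"q",s["joint_positions"].round(2),"t",s["t"],"w",s["grip_width"],"F",s["wrist_force"].round(1))
if __name__=="__main__": plan([float(x) for x in sys.argv[1:4]],float(sys.argv[4]))
E
python3 plan.py .607 -.119 .16 6.3
```

```text
k 0 turn units [ 0.    8.48 -0.01] shift units after turn [  9.574   1.771 -17.352]
k 180 turn units [-1.000e-02 -1.402e+01 -0.000e+00] shift units after turn [-9.574  1.771 17.352]
eef [0.1502 0.5289 0.2308] toolx [ 0.273  0.962 -0.001] q [ 1.08  0.38  1.3   0.    1.46 -0.22] t 0.15 w 0.08513340823848625 F [ 0.6 -1.5 -0.4]
```

>>> arm_command(steps="0 0 0 0 0.94 0 -1;0 0 0 0 0.94 0 -1;0 0 0 0 0.94 0 -1;0 0 0 0 0.94 0 -1;0 0 0 0 0.94 0 -1;0 0 0 0 0.94 0 -1;0 0 0 0 0.94 0 -1;0 0 0 0 0.94 0 -1;0 0 0 0 0.94 0 0.3;0.53 0 -0.96 0 0 0 0.3;0.53 0 -0.96 0 0 0 0.3;0.53 0 -0.96 0 0 0 0.3;0.53 0 -0.96 0 0 0 0.3;0.53 0 -0.96 0 0 0 0.3;0.53 0 -0.96 0 0 0 0.3;0.53 0 -0.96 0 0 0 0.3;0.53 0 -0.96 0 0 0 0.3;0.53 0 -0.96 0 0 0 0.3", force=40)

```text
t: 1.95
eef_pos: [0.3655, 0.1858, 0.2277]
tool_rot: [-0.704, 0.709, 0.023, -0.027]
wrist_force: [1.1, 0.5, -0.2]
grip_width: 0.0301
```

```bash
python3 plan.py .607 -.119 .16 6.3
```

```text
k 0 turn units [ 0.05 -0.28 -0.04] shift units after turn [ 5.165  1.692 -8.236]
k 180 turn units [ 0.06 22.22  0.08] shift units after turn [-5.165  1.692  8.236]
eef [0.3655 0.1858 0.2277] toolx [ 0.998  0.07  -0.005] q [ 0.18  0.14  1.65 -0.01  1.36  0.11] t 1.95 w 0.03013484792945307 F [ 1.1  0.5 -0.2]
```

>>> arm_command(steps="0.55 0.15 -0.9 0.05 -0.28 -0.04 0.3;0.55 0.2 -0.9 0 0 0 0.3;0.55 0.2 -0.9 0 0 0 0.3;0.55 0.2 -0.9 0 0 0 0.3;0.55 0.2 -0.9 0 0 0 0.3;0.55 0.2 -0.9 0 0 0 0.3;0.55 0.2 -0.9 0 0 0 0.3;0.55 0.2 -0.9 0 0 0 0.3;0.55 0 -0.9 0 0 0 0.3;0 0 0 0 0 0 0.3")

```text
t: 2.95
eef_pos: [0.6047, -0.1351, 0.161]
tool_rot: [0.707, -0.705, -0.037, 0.037]
wrist_force: [-0.3, 0.7, -0.7]
grip_width: 0.0299
```

```bash
python3 plan.py .607 -.119 .1 6.3
python3 - <<'E'
from h import *
import pickle
i=camera_info("wrist");pickle.dump(i,open("w1.pkl","wb"))
a=camera("wrist");b=camera("scene")
cv2.imwrite("pics/w1.png",a);cv2.imwrite("pics/s1.png",b)
cv2.imwrite("pics/ws1.png",cv2.resize(np.vstack([a,b]),None,fx=.75,fy=.75,interpolation=cv2.INTER_AREA))
E
```

```text
k 0 turn units [-0.01 -0.04 -0.  ] shift units after turn [0.102 1.525 0.394]
k 180 turn units [ 1.000e-02  2.246e+01 -2.000e-02] shift units after turn [-0.102  1.525 -0.394]
eef [ 0.6047 -0.1351  0.161 ] toolx [ 0.995  0.104 -0.001] q [-0.41  0.56  1.21  0.    1.38 -0.52] t 2.95 w 0.029906021949522476 F [-0.3  0.7 -0.7]
```

View pics/ws1.png

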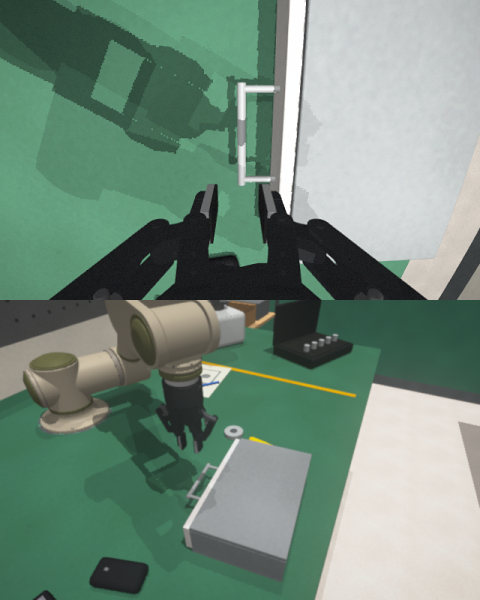

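The wrist view shows the bar from about (321,111) to (321,246) full-scale pixels, ahead of the open fingers.

Run:
```python
from h import *
import pickle
i=pickle.load(open("w1.pkl","rb"))
a=onz(i,321,111,.052);b=onz(i,321,246,.052);d=a-b
print(a,b,np.linalg.norm(d),np.degrees(np.arctan2(d[1],d[0])),(a+b)/2)
```

```text
[ 0.59894387 -0.06026649  0.052     ] [ 0.61250584 -0.18413814  0.052     ] 0.12461184092768011 96.24809027699641 [ 0.60572486 -0.12220232  0.052     ]
```

>>> arm_command(steps="0.06 0.4 0.31 0 0 0 0.3;0 0.75 0 0 0 0 0.3;0 0.75 0 0 0 0 0.3;0 0.7 0 0 0 0 0.3;0 0.55 0 0 0 0 0.3;0 0 0 0 0 0 0.3;0 0 0 0 0 0 1;0 0 0 0 0 0 1;0 0 0 0 0 0 1;0 0 0 0 0 0 1;0 0 0 0 0 0 1", force=40)

```text
t: 4.15
eef_pos: [0.6007, -0.1095, 0.0362]
tool_rot: [0.706, -0.705, -0.042, 0.04]
wrist_force: [1.5, -2.6, -7.1]
grip_width: 0.0082
```

```bash
python3 plan.py .4666 -.1375 .034 6.3
```

```text
k 0 turn units [-0.01  0.04  0.02] shift units after turn [-3.409  0.056 -0.327]
k 180 turn units [ 3.000e-02 -2.246e+01  1.000e-02] shift units after turn [3.409 0.056 0.327]
eef [ 0.6007 -0.1095  0.0362] toolx [0.993 0.115 0.003] q [-0.37  0.68  1.38  0.    1.08 -0.49] t 4.15 w 0.008186164321044846 F [ 1.5 -2.6 -7.1]
```

>>> arm_command(steps="-0.3 0 0 0 0 0 1;-0.4 0 0 0 0 0 1;-0.4 0 0 0 0 0 1;-0.4 0 0 0 0 0 1;-0.4 0 0 0 0 0 1;-0.4 0 0 0 0 0 1;-0.4 0 0 0 0 0 1;-0.3 0 0 0 0 0 1;-0.2 0 0 0 0 0 1;0 0 0 0 0 0 1")

```text
t: 5.15
eef_pos: [0.4718, -0.1238, 0.0363]
tool_rot: [0.707, -0.705, -0.044, 0.037]
wrist_force: [-1.6, -4.4, -11.0]
grip_width: 0.0085
```

```bash
python3 plan.py .4666 -.1375 .034 6.3
```

```text
k 0 turn units [-0.01  0.03  0.08] shift units after turn [-0.167  0.056 -0.326]
k 180 turn units [ 1.200e-01 -2.247e+01  1.000e-02] shift units after turn [0.167 0.056 0.326]
eef [ 0.4718 -0.1238  0.0363] toolx [0.993 0.114 0.011] q [-0.5   0.52  1.74  0.01  0.87 -0.62] t 5.15 w 0.00854588439062902 F [ -1.6  -4.4 -11. ]
```

Moved about 130 mm; now the last 10 mm onto the stop.

>>> arm_command(steps="-0.2 0 0 0 0 0 1;-0.2 0 0 0 0 0 1;-0.2 0 0 0 0 0 1;0 0 0 0 0 0 1")

```text
t: 5.55
eef_pos: [0.4691, -0.1246, 0.037]
tool_rot: [-0.705, 0.706, 0.059, -0.016]
wrist_force: [-2.2, -5.2, -4.2]
grip_width: 0.0085
```

```bash
python3 plan.py .4666 -.1375 .034 6.3
```

```text
k 0 turn units [ 0.03 -0.03  0.44] shift units after turn [-0.099  0.075 -0.313]
k 180 turn units [-0.69 22.46  0.05] shift units after turn [0.099 0.075 0.313]
eef [ 0.4691 -0.1246  0.037 ] toolx [0.993 0.105 0.061] q [-0.52  0.5   1.78  0.05  0.81 -0.66] t 5.55 w 0.00848103965429696 F [-2.2 -5.2 -4.2]
```

>>> arm_command(steps="0 0 0 0 0 0 0.3;0 0 0 0 0 0 0.3;0 0 0 0 0 0 0.3;0 -0.5 0 0 0 0.44 0.3;0 -0.9 0 0 0 0 0.3;0 -0.9 0 0 0 0 0.3;0 -0.9 0 0 0 0 0.3;0 -0.9 0 0 0 0 0.3;0 -0.9 -0.4 0 0 0 0.3;0 0 -0.6 0 0 0 0.3;0 0 -0.6 0 0 0 0.3;0 0 0 0 0 0 0.3")

```text
t: 6.75
eef_pos: [0.4712, -0.1884, 0.2503]
tool_rot: [-0.704, 0.708, 0.036, -0.039]
wrist_force: [-0.6, 0.3, 0.5]
grip_width: 0.0297
```

```bash
python3 plan.py .59 -.16 .2 6.3
python3 - <<'E'
from h import *
import pickle
i=camera_info("wrist");pickle.dump(i,open("w2.pkl","wb"))
a=camera("wrist");b=camera("top")
cv2.imwrite("pics/w2.png",a);cv2.imwrite("pics/t2.png",b)
b=cv2.resize(b[120:280,240:496],(640,400))
cv2.imwrite("pics/wt2.png",cv2.resize(np.vstack([a,b]),None,fx=.75,fy=.75,interpolation=cv2.INTER_AREA))
E
```

```text
k 0 turn units [ 0.04 -0.03 -0.03] shift units after turn [3.029 1.258 0.379]
k 180 turn units [ 0.05 22.47  0.06] shift units after turn [-3.029  1.258 -0.379]
eef [ 0.4712 -0.1884  0.2503] toolx [ 0.994  0.105 -0.005] q [-0.61  0.29  1.38 -0.01  1.47 -0.72] t 6.75 w 0.029667885803080555 F [-0.6  0.3  0.5]
```

View pics/wt2.png

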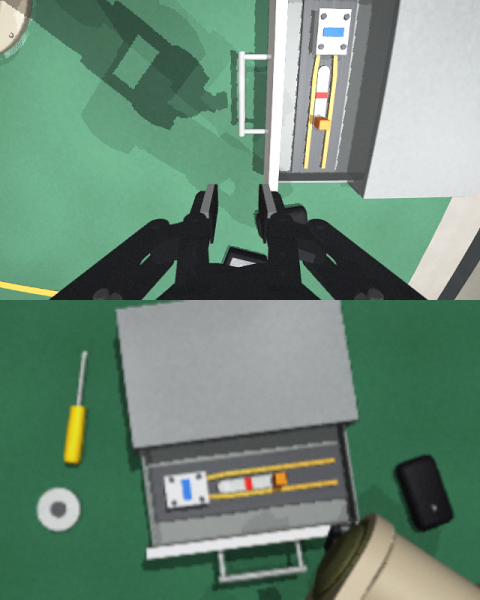

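The gauge (orange block near (320,122), red band at (322,96)) and the bridge (near edge about y=54) are in clear view. I'll measure them from both cameras.

```bash
cat > meas.py <<'E'
from h import *
import pickle
def meas(im,i,roi):
    x0,x1,y0,y1=roi
    hsv=cv2.cvtColor(im,cv2.COLOR_BGR2HSV);H,S,V=[hsv[...,k].astype(int) for k in range(3)]
    M={"orange":(H>9)&(H<19)&(S>150)&(V>110),"red":((H<7)|(H>172))&(S>130),"blue":(H>98)&(H<125)&(S>100)}
    Z={"orange":.058,"red":.029,"blue":.045}
    out={}
    for n,m in M.items():
        mm=np.zeros(m.shape,np.uint8);mm[y0:y1,x0:x1]=m[y0:y1,x0:x1]*255
        if n=="orange": mm=cv2.morphologyEx(mm,cv2.MORPH_OPEN,np.ones((3,3)))
        cs=cv2.findContours(mm,0,2)[0]
        if not cs: print(n,"none");continue
        c=max(cs,key=cv2.contourArea);(u,v),wh,an=cv2.minAreaRect(c)
        out[n]=onz(i,u,v,Z[n]);print(n,np.round([u,v,*wh,an],1),out[n].round(4),cv2.boundingRect(c))
    return out
E
python3 - <<'E'
from meas import *
i=pickle.load(open("w2.pkl","rb"));a=cv2.imread("pics/w2.png");meas(a,i,(360,520,0,260))
meas(cv2.imread("pics/t2.png"),camera_info("top"),(300,430,180,240))
h=[onz(i,321,72,.052),onz(i,322,178,.052)];print(h,(h[0]+h[1])/2)
cv2.imwrite("pics/c2.png",cv2.resize(a[0:260,370:520],None,fx=5.3,fy=2.3) if 0 else cv2.resize(a[0:200,380:500],None,fx=3,fy=3,interpolation=cv2.INTER_CUBIC))
E
```

```text
orange [427.5 163.   14.   17.   90. ] [ 0.5958 -0.1619  0.058 ] (419, 156, 18, 15)
red [428.  126.5  14.    7.    0. ] [ 0.5979 -0.1224  0.029 ] (421, 123, 15, 8)
blue [444.5  42.5  11.   27.   90. ] [ 0.5907 -0.0318  0.045 ] (431, 37, 28, 12)
orange [389.5 215.    6.    5.   90. ] [ 0.6048 -0.1636  0.058 ] (387, 212, 6, 7)
red [372.  217.5   5.    2.   90. ] [ 0.6008 -0.1205  0.029 ] (371, 215, 3, 6)
blue [339.2 220.8  10.2   3.8  80.5] [ 0.5924 -0.0303  0.045 ] (337, 216, 5, 11)
[array([ 0.46154024, -0.07751999,  0.052     ]), array([ 0.47574871, -0.19490366,  0.052     ])] [ 0.46864448 -0.13621183  0.052     ]
```

View pics/c2.png

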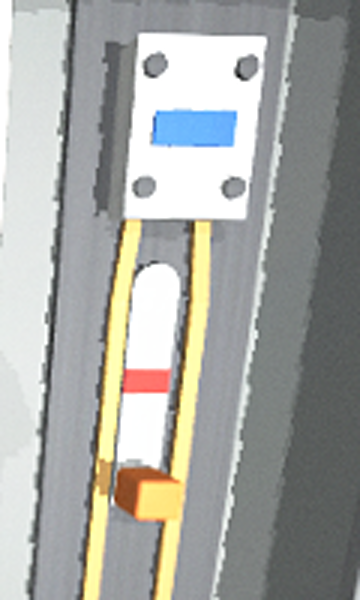

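The crop shows the bridge's near edge at full-scale (441.5,72.5), the blade tip at (432.7,87.7), and the red band at (428.7,126.7).

Run:
```python
from meas import *
i=pickle.load(open("w2.pkl","rb"))
Y=np.radians(6.27);ex=np.array([np.cos(Y),np.sin(Y),0]);ey=np.array([-np.sin(Y),np.cos(Y),0])
for n,u,v,z in(("near",441.5,72.5,.045),("nearL",421,72,.045),("nearR",462,73,.045),("far",447,11.7,.045),("tip",432.7,87.7,.029),("red",428.5,126.6,.029),("orange",427.5,163,.05),("orgTopFrontL",380+117/3,467/3,.058),("orgTopFrontR",380+180/3,485/3,.058),("handle",321.5,125,.052)):
    p=onz(i,u,v,z);print(n,p.round(4),"cabx %.4f caby %.4f"%(p@ex,p@ey))
print(camera_info("wrist")["xyz"])
```

```text
near [ 0.5942 -0.0621  0.045 ] cabx 0.5839 caby -0.1266
nearL [ 0.5713 -0.0644  0.045 ] cabx 0.5609 caby -0.1264
nearR [ 0.6173 -0.0597  0.045 ] cabx 0.6071 caby -0.1267
far [ 0.5868 -0.002   0.045 ] cabx 0.5831 caby -0.0661
tip [ 0.5937 -0.0778  0.029 ] cabx 0.5816 caby -0.1422
red [ 0.5985 -0.1225  0.029 ] cabx 0.5815 caby -0.1871
orange [ 0.599  -0.1633  0.05  ] cabx 0.5775 caby -0.2277
orgTopFrontL [ 0.584  -0.1546  0.058 ] cabx 0.5636 caby -0.2174
orgTopFrontR [ 0.6101 -0.1587  0.058 ] cabx 0.5891 caby -0.2244
handle [ 0.4683 -0.1332  0.052 ] cabx 0.4509 caby -0.1836
[ 0.46192391 -0.10234825  0.3929406 ]
```

>>> arm_command(steps="0 0 0 0 0.94 0 0.38;0 0 0 0 0.94 0 0.38;0 0 0 0 0.94 0 0.38;0 0 0 0 0.94 0 0.38;0 0 0 0 0.94 0 0.38;0 0 0 0 0.94 0 0.38;0 0 0 0 0.94 0 0.38;0 0 0 0 0.94 0 0.38;0 0 0 0 0.94 0 0.38;0 0 0 0 0.94 0 0.38;0 0 0 0 0.94 0 0.38;0 0 0 0 0.94 0 0.38;0 0 0 0 0 0 0.38")

```text
t: 8.15
eef_pos: [0.4654, -0.1711, 0.2472]
tool_rot: [-0.509, 0.515, -0.493, 0.482]
wrist_force: [0.4, 0.7, -0.7]
grip_width: 0.0265
```

Run:
```python
from plan import *
Y=np.radians(6.27);p=.583*np.array([np.cos(Y),np.sin(Y)])-.230*np.array([-np.sin(Y),np.cos(Y)])
print(p);plan([*p,.13],-83.73)
```

```text
[ 0.60463184 -0.16495252]
k 0 turn units [ 0.12 -0.44 -0.05] shift units after turn [0.227 2.931 3.477]
k 180 turn units [ 0.08 22.06  0.18] shift units after turn [-0.227  2.931 -3.477]
eef [ 0.4654 -0.1711  0.2472] toolx [ 0.048 -0.999 -0.006] q [-0.59  0.28  1.4  -0.    1.48  0.93] t 8.15 w 0.02651283568159232 F [ 0.4  0.7 -0.7]
```

>>> arm_command(steps="0 0 0.7 0.12 -0.44 -0.05 0.38;0 0.5 0.7 0 0 0 0.38;0 0.6 0.7 0 0 0 0.38;0 0.6 0.7 0 0 0 0.38;0.1 0.6 0.6 0 0 0 0.38;0.1 0.5 0 0 0 0 0.38;0 0 0 0 0 0 0.38;0 0 0 0 0 0 0.38")

```text
t: 8.95
eef_pos: [0.6053, -0.158, 0.1313]
tool_rot: [-0.535, 0.535, -0.463, 0.462]
wrist_force: [-0.7, 0.1, -0.1]
grip_width: 0.0267
```

Run:
```python
from plan import *
import pickle
plan([.6046,-.165,.033],-83.73)
i=camera_info("wrist");pickle.dump(i,open("w3.pkl","wb"))
cv2.imwrite("pics/w3.png",camera("wrist"))
```

```text
k 0 turn units [ 0.01  0.26 -0.01] shift units after turn [ 0.171  2.458 -0.036]
k 180 turn units [-1.000e-02 -2.224e+01 -1.000e-02] shift units after turn [-0.171  2.458  0.036]
eef [ 0.6053 -0.158   0.1313] toolx [ 0.145 -0.989 -0.001] q [-0.44  0.59  1.23  0.    1.32  0.98] t 8.95 w 0.026727334222514526 F [-0.7  0.1 -0.1]
```

View pics/w3.png

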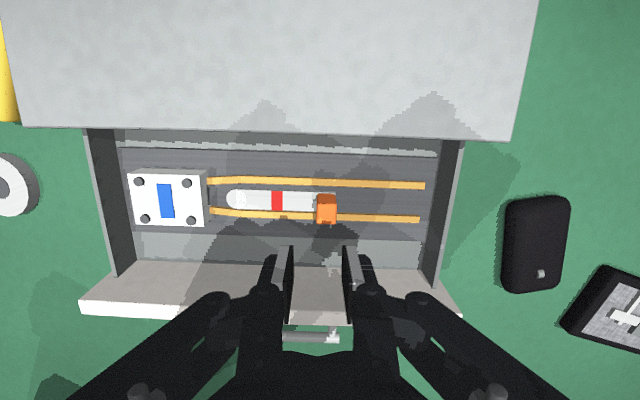

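Near view: orange top face around (327,213), red band (277,201), tip (226,199), bridge near edge (207,198). Check against the plan.

Run:
```python
from meas import *
i=pickle.load(open("w3.pkl","rb"))
Y=np.radians(6.27);ex=np.array([np.cos(Y),np.sin(Y),0]);ey=np.array([-np.sin(Y),np.cos(Y),0])
for n,u,v,z in(("near",207,198,.045),("tip",226,199,.029),("red",277,201,.029),("orgtop",327,213,.058)):
    p=onz(i,u,v,z);print(n,p.round(4),"cabx %.4f caby %.4f"%(p@ex,p@ey))
a=cv2.imread("pics/w3.png");meas(a,i,(200,440,150,240))
print(a[195:226:2,327].tolist())
```

```text
near [ 0.5971 -0.0664  0.045 ] cabx 0.5863 caby -0.1312
tip [ 0.5924 -0.0778  0.029 ] cabx 0.5803 caby -0.1420
red [ 0.5972 -0.123   0.029 ] cabx 0.5802 caby -0.1875
orgtop [ 0.6036 -0.166   0.058 ] cabx 0.5818 caby -0.2309
orange [326.  208.5  29.   20.   90. ] [ 0.6072 -0.1646  0.058 ] (316, 194, 21, 30)
red [276.5 200.5  19.    9.   90. ] [ 0.5976 -0.1225  0.029 ] (272, 191, 10, 20)
blue none
[[48, 95, 169], [46, 92, 170], [50, 93, 172], [46, 91, 170], [57, 112, 208], [89, 165, 253], [91, 168, 253], [90, 167, 253], [89, 165, 253], [86, 160, 252], [86, 160, 252], [85, 160, 252], [88, 163, 253], [61, 112, 215], [44, 87, 164], [63, 60, 55]]
```

>>> arm_command(steps="0.18 0 -0.04 0 0.26 0 0.38;0 0.4 0 0 0 0 0.38;0 0.5 0 0 0 0 0.38;0 0.5 0 0 0 0 0.38;0 0.5 0 0 0 0 0.38;0 0.3 0 0 0 0 0.38;0 0 0 0 0 0 0.38")

```text
t: 9.7
eef_pos: [0.6065, -0.1702, 0.051]
tool_rot: [0.526, -0.523, 0.469, -0.48]
wrist_force: [-0.9, -0.7, 0.3]
grip_width: 0.0267
```

Run:
```python
from plan import *
plan([.6038,-.1655,.034],-83.73)
```

```text
k 0 turn units [-0.09 -0.07  0.06] shift units after turn [-0.123  0.425 -0.054]
k 180 turn units [-0.1  22.43 -0.14] shift units after turn [0.123 0.425 0.054]
eef [ 0.6065 -0.1702  0.051 ] toolx [ 0.1   -0.995  0.008] q [-0.46  0.68  1.32 -0.    1.13  1.01] t 9.7 w 0.02674888041837549 F [-0.9 -0.7  0.3]
```

>>> arm_command(steps="-0.12 0 -0.05 -0.09 -0.07 0.06 0.38;0 0.2 0 0 0 0 0.38;0 0.2 0 0 0 0 0.38;0 0 0 0 0 0 0.38")

```text
t: 10.1
eef_pos: [0.6051, -0.1661, 0.0372]
tool_rot: [0.527, -0.526, 0.47, -0.473]
wrist_force: [0.2, 0.3, -0.2]
grip_width: 0.0262
```

Run:
```python
from plan import *
import pickle
from meas import meas
plan([.6038,-.1655,.034],-83.73)
i=camera_info("wrist");a=camera("wrist");cv2.imwrite("pics/w4.png",a)
meas(a,i,(100,540,60,300))
```

```text
k 0 turn units [-0.03  0.    0.02] shift units after turn [-0.019  0.081 -0.03 ]
k 180 turn units [  0.03 -22.5    0.04] shift units after turn [0.019 0.081 0.03 ]
eef [ 0.6051 -0.1661  0.0372] toolx [ 0.109 -0.994  0.002] q [-0.46  0.7   1.33  0.    1.11  1.  ] t 10.1 w 0.026182871654000118 F [ 0.2  0.3 -0.2]
orange [315. 269.  54.  32.  90.] [ 0.6102 -0.1643  0.058 ] (299, 242, 33, 55)
red [241.3 253.5  28.5  17.2  85.2] [ 0.5977 -0.1222  0.029 ] (232, 240, 20, 28)
blue [347. 299.   0.   0.   0.] [ 0.5848 -0.1849  0.045 ] (347, 299, 1, 1)
```

View pics/w4.png

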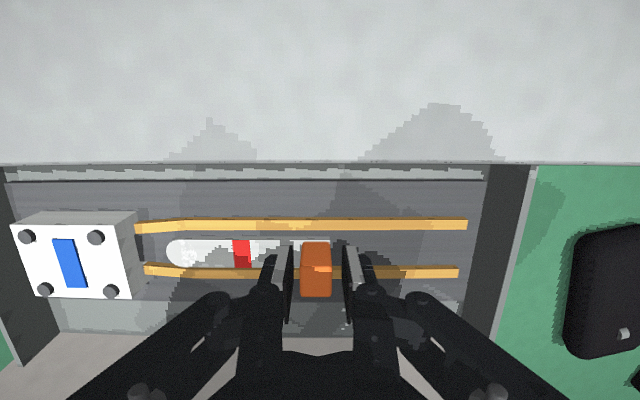

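The block sits centred between the fingers (block at x≈316, finger pads at about 290 and 345). Push along tool −x.

>>> arm_command(steps="-0.2 0.05 -0.03 0 0 0 0.38;-0.25 0 0 0 0 0 0.38;-0.25 0 0 0 0 0 0.38;-0.25 0 0 0 0 0 0.38;-0.25 0 0 0 0 0 0.38;-0.2 0 0 0 0 0 0.38;0 0 0 0 0 0 0.38")

```text
t: 10.85
eef_pos: [0.5976, -0.1049, 0.0362]
tool_rot: [0.528, -0.526, 0.469, -0.474]
wrist_force: [1.0, -0.1, -0.1]
grip_width: 0.0267
```

Run:
```python
from plan import *
from meas import meas
Y=np.radians(6.27);ey=np.array([-np.sin(Y),np.cos(Y),0])
plan([.6051-.065*.109,-.1661+.065*.994,.036],-83.73)
i=camera_info("wrist");a=camera("wrist");cv2.imwrite("pics/w5.png",a)
o=meas(a,i,(100,540,60,300));print({k:(v@ey).round(4) for k,v in o.items()})
```

```text
k 0 turn units [-0.04  0.01  0.02] shift units after turn [-0.083  0.005  0.021]
k 180 turn units [  0.04 -22.49   0.06] shift units after turn [ 0.083  0.005 -0.021]
eef [ 0.5976 -0.1049  0.0362] toolx [ 0.111 -0.994  0.003] q [-0.37  0.67  1.4  -0.    1.07  1.09] t 10.85 w 0.026658926199782388 F [ 1.  -0.1 -0.1]
orange [327.5 269.   54.   33.   90. ] [ 0.6039 -0.109   0.058 ] (311, 242, 34, 55)
red [251.  252.5  28.1  17.2  86.2] [ 0.592  -0.0668  0.029 ] (242, 239, 19, 28)
blue [177.6 264.   54.3  23.   80. ] [ 0.5897 -0.0309  0.045 ] (162, 239, 31, 51)
{'orange': np.float64(-0.1743), 'red': np.float64(-0.131), 'blue': np.float64(-0.0951)}
```

View pics/w5.png

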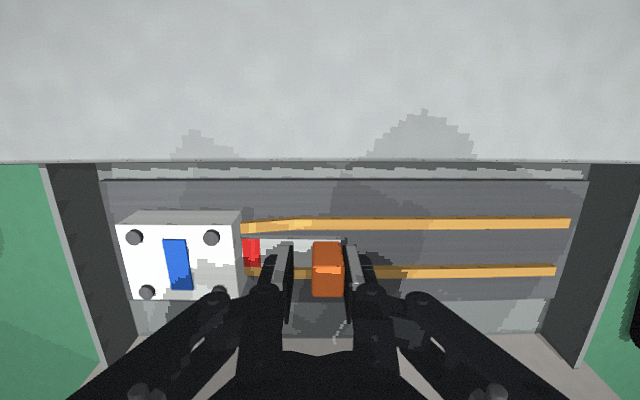

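The red band (centre 251,252) now lies right against the bridge's near edge (x≈241), so about 5 mm remain.

>>> arm_command(steps="-0.06 0 0 0 0 0 0.38;-0.05 0 0 0 0 0 0.38;0 0 0 0 0 0 0.38;0 0 0 0 0 0 0.38")

```text
t: 11.3
eef_pos: [0.5974, -0.1016, 0.0362]
tool_rot: [0.527, -0.526, 0.469, -0.474]
wrist_force: [0.1, 1.0, 0.7]
grip_width: 0.0262
```

Run:
```python
from plan import *
from meas import meas
Y=np.radians(6.27);ey=np.array([-np.sin(Y),np.cos(Y),0])
plan([.597,-.1,.036],-83.73)
i=camera_info("wrist");a=camera("wrist");cv2.imwrite("pics/w6.png",a)
o=meas(a,i,(100,540,60,300));print({k:(v@ey).round(4) for k,v in o.items()})
```

```text
k 0 turn units [-0.04  0.    0.03] shift units after turn [-0.041  0.006 -0.005]
k 180 turn units [  0.04 -22.5    0.07] shift units after turn [0.041 0.006 0.005]
eef [ 0.5974 -0.1016  0.0362] toolx [ 0.109 -0.994  0.004] q [-0.36  0.67  1.4  -0.    1.07  1.1 ] t 11.3 w 0.026205091955942533 F [0.1 1.  0.7]
orange [327. 269.  54.  32.  90.] [ 0.6036 -0.1054  0.058 ] (311, 242, 33, 55)
red [253.2 252.5  28.1  12.2  85.2] [ 0.5921 -0.0647  0.029 ] (246, 239, 15, 28)
blue [183.7 264.9  54.3  23.5  80.5] [ 0.5895 -0.0309  0.045 ] (168, 240, 32, 51)
{'orange': np.float64(-0.1707), 'red': np.float64(-0.129), 'blue': np.float64(-0.0951)}
```

>>> arm_command(steps="-0.07 0 0 0 0 0 0.38;0 0 0 0 0 0 0.38;0 0 0 0 0 0 0.38")

```text
t: 11.65
eef_pos: [0.5971, -0.099, 0.0362]
tool_rot: [0.527, -0.526, 0.469, -0.475]
wrist_force: [-0.7, 0.9, 0.4]
grip_width: 0.0264
```

Run:
```python
from plan import *
from meas import meas
Y=np.radians(6.27);ey=np.array([-np.sin(Y),np.cos(Y),0])
plan([.597,-.1,.036],-83.73)
i=camera_info("wrist");a=camera("wrist");cv2.imwrite("pics/w7.png",a)
o=meas(a,i,(100,540,60,300));print({k:(v@ey).round(4) for k,v in o.items()})
```

```text
k 0 turn units [-0.04 -0.    0.03] shift units after turn [ 0.025  0.006 -0.005]
k 180 turn units [-0.05 22.5  -0.07] shift units after turn [-0.025  0.006  0.005]
eef [ 0.5971 -0.099   0.0362] toolx [ 0.109 -0.994  0.004] q [-0.36  0.67  1.4  -0.    1.07  1.1 ] t 11.65 w 0.026431177135118597 F [-0.7  0.9  0.4]
orange [327.5 269.   54.   33.   90. ] [ 0.6033 -0.103   0.058 ] (311, 242, 34, 55)
red [255.6 252.5  27.5   8.   86.4] [ 0.592  -0.0635  0.029 ] (251, 239, 10, 28)
blue [188.6 265.   53.8  23.7  81.3] [ 0.5895 -0.0309  0.045 ] (173, 240, 32, 51)
{'orange': np.float64(-0.1683), 'red': np.float64(-0.1278), 'blue': np.float64(-0.0951)}
```

Half the band shows (10 of 20 px). Ease off the block, rise, and look again.

>>> arm_command(steps="0.1 0 0 0 0 0 0.38;0 0 0 0 0 0 0.38;0 -0.3 0 0 0 0 0.38;0 -0.6 0 0 0 0 0.38;0 -0.8 0 0 0 0 0.38;0 -0.8 0 0 0 0 0.38;0 -0.8 0 0 0 0 0.38;0 0 0 0 0 0 0.38;0 0 0 0 0 0 0.38")

```text
t: 12.6
eef_pos: [0.5963, -0.1029, 0.178]
tool_rot: [0.527, -0.525, 0.469, -0.475]
wrist_force: [0.7, -0.0, -0.6]
grip_width: 0.0265
```

Run:
```python
from plan import *
from meas import meas
Y=np.radians(6.27);ex=np.array([np.cos(Y),np.sin(Y),0]);ey=np.array([-np.sin(Y),np.cos(Y),0])
plan([.597,-.1,.036],-83.73)
import pickle
i=camera_info("wrist");pickle.dump(i,open("w8.pkl","wb"));a=camera("wrist");b=camera("scene");cv2.imwrite("pics/w8.png",a)
o=meas(a,i,(100,540,60,300));print({k:((v@ex).round(4),(v@ey).round(4)) for k,v in o.items()})
c=cv2.resize(a[130:290,140:400],None,fx=3,fy=3,interpolation=cv2.INTER_CUBIC)
cv2.imwrite("pics/c8.png",c)
```

```text
k 0 turn units [-0.06 -0.01  0.03] shift units after turn [-0.071  3.551  0.026]
k 180 turn units [-0.05 22.49 -0.09] shift units after turn [ 0.071  3.551 -0.026]
eef [ 0.5963 -0.1029  0.178 ] toolx [ 0.108 -0.994  0.005] q [-0.37  0.51  1.23 -0.    1.39  1.1 ] t 12.6 w 0.026453893052844013 F [ 0.7 -0.  -0.6]
orange [317.5 190.   22.   17.   90. ] [ 0.5993 -0.1034  0.058 ] (309, 179, 18, 23)
red [278.5 185.   16.    3.   90. ] [ 0.5917 -0.0638  0.029 ] (277, 177, 4, 17)
blue [243.6 188.   28.8  12.2  86.4] [ 0.5897 -0.0314  0.045 ] (237, 174, 14, 29)
{'orange': (np.float64(0.5844), np.float64(-0.1683)), 'red': (np.float64(0.5812), np.float64(-0.128)), 'blue': (np.float64(0.5827), np.float64(-0.0956))}
```

View pics/c8.png

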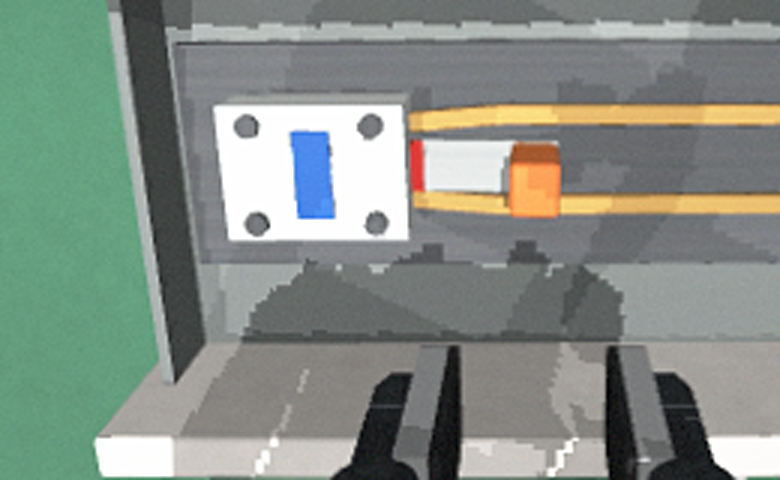

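The view shows the red band partly under the bridge: its visible part spans crop x 411–424, the bridge edge is at x≈409, and the gauge is straight in the lane.

Run:
```python
from meas import *
i=pickle.load(open("w8.pkl","rb"))
Y=np.radians(6.27);ex=np.array([np.cos(Y),np.sin(Y),0]);ey=np.array([-np.sin(Y),np.cos(Y),0])
for n,u,v,z in(("edge",409,170,.045),("far",222,172,.045),("redend",424,166,.029),("orgR",559,188,.058),("orgL",511,188,.058)):
    p=onz(i,140+u/3,130+v/3,z);print(n,p.round(4),"cabx %.4f caby %.4f"%(p@ex,p@ey))
b=camera("top");cv2.imwrite("pics/t9.png",b)
hsv=cv2.cvtColor(b,cv2.COLOR_BGR2HSV)
```

```text
edge [ 0.5945 -0.0634  0.045 ] cabx 0.5840 caby -0.1279
far [ 0.5872 -0.0022  0.045 ] cabx 0.5835 caby -0.0663
redend [ 0.5917 -0.0667  0.029 ] cabx 0.5808 caby -0.1310
orgR [ 0.5976 -0.112   0.058 ] cabx 0.5817 caby -0.1766
orgL [ 0.5959 -0.097   0.058 ] cabx 0.5818 caby -0.1615
```

```bash
python3 -c "
from workcell import manip
s=manip.observe();print(s['t'],s['wrist_force'])
print(manip.close_job())"
```

```text
12.75 [ 0.63283459  0.7745446  -0.57814908]
the job is handed in; nothing more can be done
None
```

I pulled the drawer open by its handle. Then I slid the gauge into the gap with the partly open fingers around its thumb block, raised the arm clear and handed the job in at about 12.8 s. The hand-in gives no verdict.

**Drawer:** the handle moved about 138 mm between my two measurements, against the 140 mm stop. That is within calibration error of fully open.

**Gauge:** the tip is about 46 mm past the mouth (range needed: 40–50). My estimates ran from about 45.5 to 47 mm, because the bridge's near edge measured 1–2 mm apart between views. An earlier oblique view gave an edge position about 4 mm off, which I did not use. The gauge looks straight, and its centre line measured about 2–3 mm from the bridge's (limit 6 mm). I did not measure its angle.

**Bystanders:** the test block and mouse stayed well clear of every move, and no unexpected force showed on the wrist. I did not re-measure their positions at the end.

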